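Lay the blue refill in the caddy cradle

ROBOT

A 6-joint arm with a two-finger parallel gripper is mounted at the origin on the work surface. World frame = base frame: x ahead of the robot, y to its left, z up, the work surface at z = 0. Lengths are in m, angles in rad, forces in N, time in s.
With the tool pointing down it reaches from about 0.325 to 0.75 m from the base axis. Payload 7.6 kg.
Tool frame: the origin (TCP) lies midway between the tips of the shut fingers; the grasp point (between the pads) lies 19 mm behind it; z points along the fingers, y is the line along which they close (so a half turn about z gives the same grasp; the last joint's range is limited). The gripper opens to 85 mm and grips with 20 to 120 N. Pads are 22 mm wide; open, the fingers measure 114 mm over their backs; the gripper's body (76 mm by 85 mm) begins 54 mm behind the grasp point. The pads swing forward as they close: fully open they stand 13 mm farther back than shut.
Start: joints at [1.264, 0.052, 1.401, -0, 1.689, -0.07], TCP at [0.123, 0.51, 0.231] pointing down, gripper open.
Joint ranges: [-2.9, 2.9], [-0.91, 2.17], [0.12, 2.37], [-1.06, 4.2], [0.26, 2.73], [-2.93, 2.93]. Speed limits (rad/s): [2.57, 2.57, 3.01, 3.14, 3.14, 3.14].

INTERFACE

Orientations are given as a rotation vector (axis times angle).
In Python, from plant import robot gives the robot as it stands.
- The arm moves only by the tool jog_arm, never from a script. Its arguments are lists of equal length, an entry for each row: "linear": the shift along the world's x, y, z in m, a list of three; "angular": the turn, a rotation vector about the world's x, y, z in degrees, a list of three; "fingers": the opening, from 0 (shut) to 1 (fully open). A call has 1 to 12 rows; each row shifts and turns the commanded pose from where the row before left it; what a row does not reach is not made up. A row lasts 1/12 s, in which the tool goes at most 41.7 mm and 7.16 degrees, less where a joint would pass 70% of its speed; a pose out of reach is approached as far as the arm can. A call is refused whole if a number of a shift passes 0.0417 or a number of a turn 7.16, either way. A call with a gripper value outside its range is refused whole. The fingers move at their own pace and stop on an object; "grip_force" is the grip in N (left out, the last holds). Time passes only in rows, so rows that do not move let the fingers close. It gives the time, the measured TCP pose, the force, the opening and the grip force at its end, in the units of the state.
- robot.get_obs(): the state, without advancing time (a new reading comes with each control period).
- robot.grab_frame(name): name is "side" or "top" or "wrist"; returns the picture (480x640x3 uint8, red, green, blue); there is no depth.
- robot.camera_model(name): a dict with "fx", "fy", "cx", "cy" (pixels), "D" ([k1, k2, p1, p2, k3] as OpenCV has them; the pictures are not rectified), "R" (3x3) and "t" (3): a world point X has camera coordinates R X + t; the wrist camera has in their place "hand_eye" (4x4, takes a point from camera to tool coordinates, whose origin is the TCP and whose axes are the flange's). Camera axes: x right, y down, z forward; pixel columns grow to the right and rows downward; lengths in m; the calibration is good to about 2 mm. A picture is of the moment at which its call begins: read the wrist's pose just before it. camera_model takes no time and is no camera call.
- robot.close_job(): hands the job in; it is judged then, once.
The state is a dict: "t": time; "joint_pos": joint angles; "joint_velocities": joint speeds; "joint_efforts": joint torques, N m; "tcp_pos": TCP position; "orientation": TCP orientation; "contact_force": force on the tool from outside, world axes, zero at the start; "moment": the same for the moment, N m; "grip_width": opening from 0.0 (shut) to 1.0 (fully open); "grasp_force": force on a finger pad.
Only numpy, scipy, OpenCV 4.12 (cv2) and the standard library are available. Lean on these libraries where they do the work, as an engineer would, in place of code of your own. Each camera call takes 0.05 s, during which the arm holds its last target. There are 200 camera calls.

TASK

Pack the cleaning caddy: take the blue-capped refill bottle from the white rack and lay it along the empty grey cradle in the black caddy, middle over middle. Let it settle into both V saddles while you still hold it, then let go and leave it lying there; leave the red and yellow bottles where they lie.

Things in the scene. Friction and masses are not known exactly. Their poses are not given: they have to be found in the camera images.
- blue_bottle: White round bottle, blue cap and bands, lying. Body 40 mm thick, 130 long; cap ends 90 from the origin. Origin: on its axis, middle of the body; x runs to the cap (y, z roll). Rigid, 0.13-0.25 kg. Starts in any of three places, axes parallel and 95 mm apart, 45 mm above the table, in a fixed white rack (170x280, 8 thick) on V saddles that leave the body's middle 75 mm free beneath and beside.
- red_bottle: The same bottle with red cap and bands, a bystander in the rack. Same origin and axes.
- yellow_bottle: The same bottle with yellow cap and bands, a bystander in the rack. Same origin and axes.
- cradle (a point): Point where the origin of the seated bottle lies: 55 mm above the table, midway between two rigid grey 90 deg V saddles 80 mm apart along x (66 free between; 56 wide, tops below the axis). z up. Cap at either end. In a fixed black caddy (250x260, walls 45 high, floor 5): end walls 119 mm off along x, side wall 69 off at -y, divider 57 high 70 off at +y. Caddy left or right of the robot.
Mind the look-alikes: they are no part of the job. What is shaped like the blue_bottle but green, purple or turquoise is not meant.

How it is judged:
On the way:
1. the blue bottle rests in the cradle while the fingers still hold it (contact force between blue_bottle and the fingers above 0.5 N and contact force between blue_bottle and caddy above 0.3 N and distance between blue_bottle and cradle below 0.02 m), for 0.1 s.
At the end, for the whole second after the job is handed in: The blue bottle lies still in both saddles of the cradle, its middle within 18 mm of the cradle's middle and within 6 mm of its seated height, along the cradle within 10 degrees, cap at either end; the red and yellow bottles lie in the rack within 30 mm of where they started (horizontal distance between blue_bottle and cradle below 0.018 m and z of blue_bottle in the frame of cradle between -0.006 and 0.006 m and angle between the x axis of blue_bottle and the x axis of cradle, either way round below 0.175 rad and linear speed of blue_bottle below 0.02 m/s and distance of each of red_bottle, yellow_bottle from where it was at the start of the episode below 0.03 m); the robot touches nothing.
It fails at once if the red or yellow bottle is moved from its place by more than 30 mm (distance of any of red_bottle, yellow_bottle from where it was at the start of the episode above 0.03 m).
It also fails if it takes over 35 s, if anything falls off the work surface, if the arm or the gripper's body presses on something with over 40 N, if the wrist force passes 120 N, or if a joint passes its speed limit or range.

## Working session

There is one attempt and no reset: what is moved stays moved. The work goes in short steps, Python scripts to look and compute and a tool call to move; the robot and the scene stay as the last step left them, time stands still between calls to the robot, and variables do not carry over. Pictures are saved under pics/ and viewed, at most 10 in all, crops included, and the job is handed in when it is done.

Besides the shell and the picture viewer there is one more tool, called after "Request:" as a command line: name --argument value ..., lists and objects as JSON in quotes. jog_arm: Moves the arm, as the interface text tells. Its arguments: {"type":"object","properties":{"linear":{"type":"array","items":{"type":"array","items":{"type":"number"}}},"angular":{"type":"array","items":{"type":"array","items":{"type":"number"}}},"fingers":{"type":"array","items":{"type":"number"}},"grip_force":{"type":"number"}},"required":["linear","angular","fingers"]}

```bash
mkdir -p pics
cat > h.py <<'E'
import numpy as np, cv2
from plant import robot
def pix2world(m,px,z):
    K=np.array([[m['fx'],0,m['cx']],[0,m['fy'],m['cy']],[0,0,1]]);D=np.array(m['D'],float)
    p=cv2.undistortPoints(np.array(px,float).reshape(-1,1,2),K,D).reshape(-1,2)
    R=np.array(m['R']);t=np.array(m['t']);c=-R.T@t
    d=np.c_[p,np.ones(len(p))]@R
    return c+d*((z-c[2])/d[:,2])[:,None]
def world2pix(m,X):
    K=np.array([[m['fx'],0,m['cx']],[0,m['fy'],m['cy']],[0,0,1]])
    return cv2.projectPoints(np.array(X,float).reshape(-1,1,3),cv2.Rodrigues(np.array(m['R']))[0],np.array(m['t'],float),K,np.array(m['D'],float))[0].reshape(-1,2)
def save(n,f): cv2.imwrite(f,cv2.cvtColor(robot.grab_frame(n),cv2.COLOR_RGB2BGR))
E
python3 - <<'E'
from h import *
save('top','pics/top.png');save('side','pics/side.png')
for n in('top','side'):
    m=robot.camera_model(n);R=np.array(m['R']);print(n,-R.T@np.array(m['t']),R.round(2).tolist())
o=robot.get_obs();print({k:np.round(v,3) for k,v in o.items()}); print(robot.camera_model('wrist')['hand_eye'])
E
```

```text
top [0.4836193  0.0709881  1.21080313] [[0.01, -1.0, -0.01], [-1.0, -0.01, -0.06], [0.06, 0.01, -1.0]]
side [0.46965856 1.0423328  0.64558624] [[-1.0, -0.09, 0.02], [-0.07, 0.5, -0.86], [0.07, -0.86, -0.5]]
{'t': np.float64(0.1), 'joint_pos': array([ 1.264,  0.053,  1.402,  0.   ,  1.689, -0.07 ]), 'joint_velocities': array([-0.001, -0.001, -0.002,  0.001,  0.   , -0.001]), 'joint_efforts': array([ 1.0000e-03, -3.8258e+01, -3.6098e+01, -0.0000e+00,  5.0000e-03,
        0.0000e+00]), 'tcp_pos': array([0.123, 0.51 , 0.231]), 'orientation': array([-3.710e-01, -3.119e+00,  2.000e-03]), 'contact_force': array([ 0.181, -0.662,  0.29 ]), 'moment': array([-0.033,  0.006,  0.079]), 'grasp_force': np.float64(0.0), 'grip_width': np.float64(1.001)}
[[-4.76806987e-04 -9.55789349e-01 -2.94051853e-01  7.48905294e-02]
 [ 9.99999874e-01 -5.01307944e-04  7.95052484e-06 -1.28290258e-03]
 [-1.55009557e-04 -2.94051812e-01  9.55789468e-01 -1.42537944e-01]
 [ 0.00000000e+00  0.00000000e+00  0.00000000e+00  1.00000000e+00]]
```

View pics/top.png

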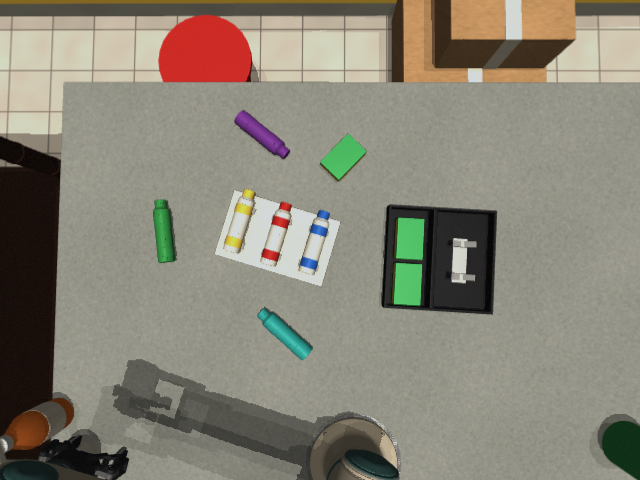

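View pics/side.png

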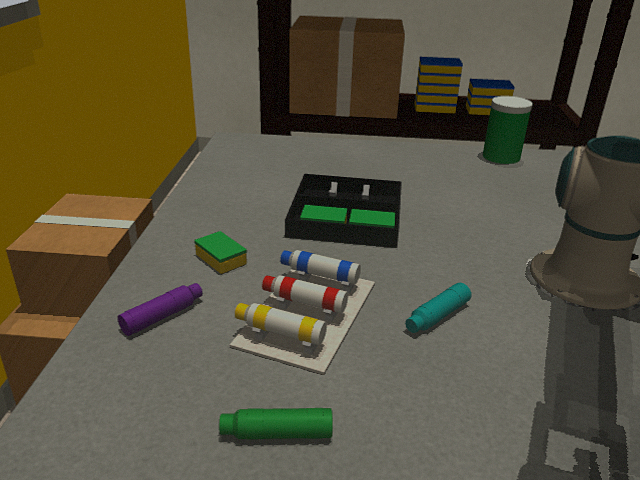

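The top view shows the rack at (278,238). It holds yellow (239,222), red (277,235) and blue (314,243). The caddy is at (440,260) and its empty grey cradle at (462,261). Look-alikes are purple (262,134), green (164,231), turquoise (285,334), plus the red and yellow bystanders. My choice is the white bottle with the blue cap and bands at (314,243). Next I'll check it in a close crop.

Run:
```python
from h import *
im=cv2.imread('pics/top.png')
a=cv2.resize(im[200:290,280:350],None,fx=6,fy=6,interpolation=cv2.INTER_CUBIC)
b=cv2.resize(im[225:300,430:490],None,fx=6,fy=6,interpolation=cv2.INTER_CUBIC)
b=cv2.convertScaleAbs(b,alpha=1.5); b=cv2.copyMakeBorder(b,0,90,0,0,cv2.BORDER_CONSTANT)
cv2.imwrite('pics/crop.png',np.hstack([a,b]))
```

```text
(no output)
```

View pics/crop.png

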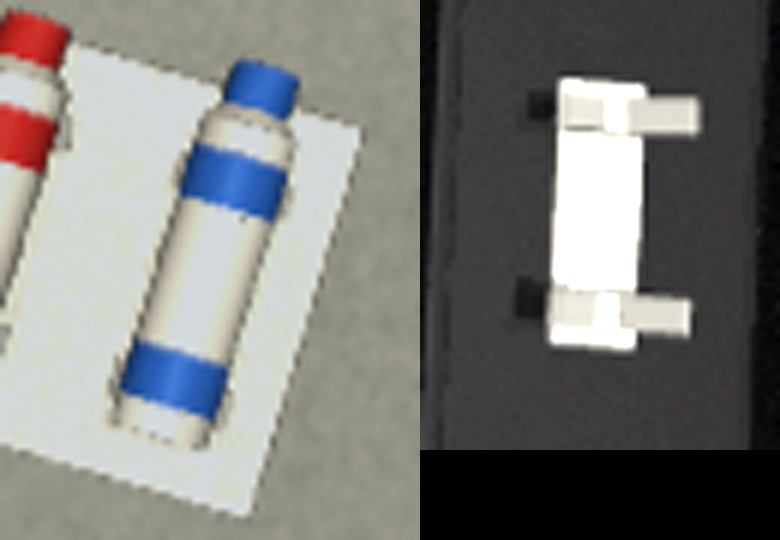

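The crop shows the chosen bottle: white, with blue cap and bands, cap end at (324,211) and bottom at (307,273). The cradle saddles are at about (532,245) and (530,278) minus an offset, so I'll compute and cross-check with the caddy rim.

Run:
```python
from h import *
m=robot.camera_model('top');print(m['fx'])
f=lambda x,y,ox,oy:(ox+(x+.5)/6-.5,oy+(y+.5)/6-.5)
A=[f(*p,280,200) for p in[(265,68),(160,440),(235,180),(175,380)]]
P=pix2world(m,A,.045);print('bottle pts',P.round(4));L=P[0]-P[1];print('len',np.linalg.norm(L),'ang',np.degrees(np.arctan2(L[1],L[0])),'origin',P[1]+L*65/155, 'bandmid',P[2:].mean(0))
# rack corners z=.008
Q=pix2world(m,[(235,190.5),(340.5,220.5),(321.5,286),(215.5,255)],.008);print('rack',Q.round(4),Q.mean(0))
C=pix2world(m,[(388,205.5),(496.5,211),(492.5,313.5),(382.5,307)],.045);print('caddy',C.round(4),C.mean(0))
for i in range(4):print(np.linalg.norm(C[i]-C[(i+1)%4]))
ax=(C[0]+C[1]-C[2]-C[3])/2;ax/=np.linalg.norm(ax);ny=np.array([-ax[1],ax[0],0]);c=C.mean(0)
print('caddy ang',np.degrees(np.arctan2(ax[1],ax[0])),'cradle from rim',c-.055*ny)
S=[f(x-420,y,430,225) for x,y in[(528,110),(699,116),(515,300),(690,316)]]
W=pix2world(m,S,.045);print('sad',W.round(4),W.mean(0))
# side check
ms=robot.camera_model('side');o=P[1]+L*65/155;o[2]=.045
print(world2pix(ms,[o,[P[0][0],P[0][1],.045],np.r_[(c-.055*ny)[:2],.055]]))
```

```text
482.3838440989976
bottle pts [[0.6127 0.0738 0.045 ]
 [0.4623 0.1149 0.045 ]
 [0.5672 0.0856 0.045 ]
 [0.4864 0.1091 0.045 ]]
len 0.15598671703167016 ang -15.282153569702203 origin [0.52536228 0.0976436  0.045     ] bandmid [0.52680123 0.09731398 0.045     ]
rack [[0.667  0.2976 0.008 ]
 [0.593  0.0318 0.008 ]
 [0.4295 0.0781 0.008 ]
 [0.5044 0.3436 0.008 ]] [0.5484859 0.1877723 0.008    ]
caddy [[ 0.6269 -0.082   0.045 ]
 [ 0.6152 -0.3439  0.045 ]
 [ 0.3691 -0.3312  0.045 ]
 [ 0.3822 -0.0687  0.045 ]] [ 0.49838044 -0.20644121  0.045     ]
0.26219122493688213
0.2464671026417723
0.26278785699654045
0.24505723431927576
caddy ang -3.027530948949168 cradle from rim [ 0.49547557 -0.26136444  0.045     ]
sad [[ 0.5371 -0.2254  0.045 ]
 [ 0.5352 -0.2938  0.045 ]
 [ 0.4609 -0.2196  0.045 ]
 [ 0.4551 -0.2894  0.045 ]] [ 0.497106   -0.25706943  0.045     ]
[[324.81483107 266.55723315]
 [281.57751951 256.99868298]
 [348.75100797 185.68695024]]
```

Request:
jog_arm --linear '[[0.025,-0.026,0],[0.025,-0.026,0],[0.025,-0.026,0],[0.025,-0.026,0],[0.025,-0.026,0],[0.025,-0.026,0],[0.025,-0.026,0],[0.025,-0.026,0],[0.025,-0.026,0],[0.025,-0.026,0],[0.025,-0.026,0],[0.025,-0.026,0]]' --angular '[[0,0,-1.9],[0,0,0],[0,0,0],[0,0,0],[0,0,0],[0,0,0],[0,0,0],[0,0,0],[0,0,0],[0,0,0],[0,0,0],[0,0,0]]' --fingers '[1,1,1,1,1,1,1,1,1,1,1,1]' --grip_force 50

```text
t: 1.1
tcp_pos: [0.4239, 0.1968, 0.2311]
orientation: [-0.423, -3.113, 0.0]
contact_force: [-0.3, 1.3, -0.5]
grip_width: 1.002
grasp_force: 0.0
```

Request:
jog_arm --linear '[[0.025,-0.025,0],[0.025,-0.025,0],[0.025,-0.025,0],[0.028,-0.025,0],[0,0,0],[0,0,0],[0,0,0]]' --angular '[[0,0,0],[0,0,0],[0,0,0],[0,0,0],[0,0,0],[0,0,0],[0,0,0]]' --fingers '[1,1,1,1,1,1,1]'

```text
t: 1.68
tcp_pos: [0.5258, 0.0985, 0.2308]
orientation: [-0.423, -3.112, -0.0]
contact_force: [-1.2, 0.9, -0.0]
grip_width: 0.998
grasp_force: 0.0
```

```bash
cat >> h.py <<'E'
def wrist_model():
    o=robot.get_obs();m=dict(robot.camera_model('wrist'));T=np.eye(4);T[:3,:3]=cv2.Rodrigues(np.array(o['orientation']))[0];T[:3,3]=o['tcp_pos']
    V=np.linalg.inv(T@np.array(m['hand_eye']));m['R']=V[:3,:3];m['t']=V[:3,3];return m,o
E
python3 - <<'E'
from h import *
import pickle
m,o=wrist_model();save('wrist','pics/w1.png');pickle.dump(m,open('w1.pkl','wb'))
print(o['tcp_pos'],o['orientation'],o['contact_force'],o['grip_width'])
u=np.array([np.cos(np.radians(-15.4)),np.sin(np.radians(-15.4)),0]);q=np.array([.526,.0975,.045])
print(world2pix(m,[q,q-.065*u,q+.065*u,q+.09*u]))
E
```

```text
[0.52579915 0.09853657 0.2308111 ] [-4.22966897e-01 -3.11170156e+00 -1.85419780e-04] [-1.16914156  0.89494582 -0.0140076 ] 0.9975973944098525
[[315.25310171 205.44819822]
 [315.11425769 121.89305017]
 [315.37631002 280.29978103]
 [315.41990316 306.9456802 ]]
```

View pics/w1.png

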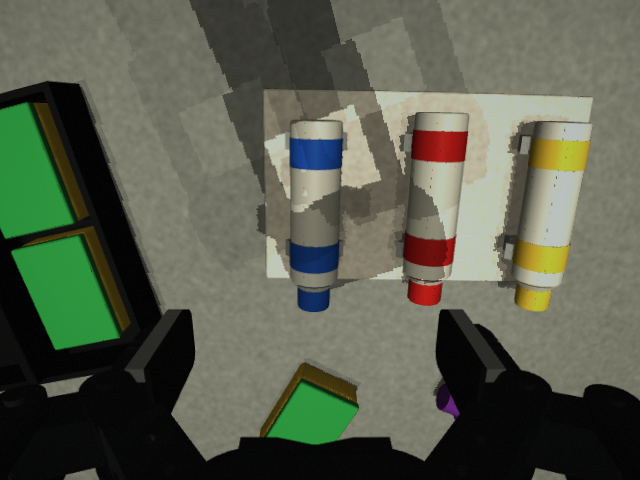

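The wrist view shows the blue bottle's axis from (316,121) to (314,308). The prediction was (315,122) to (315,307), so they agree within about 1 mm. Descending.

Request:
jog_arm --linear '[[0,-0.001,-0.025],[0,0,-0.03],[0,0,-0.03],[0,0,-0.03],[0,0,-0.025],[0,0,-0.02],[0,0,-0.02],[0,0,-0.015],[0,0,-0.008],[0,0,0],[0,0,0]]' --angular '[[0,0,0],[0,0,0],[0,0,0],[0,0,0],[0,0,0],[0,0,0],[0,0,0],[0,0,0],[0,0,0],[0,0,0],[0,0,0]]' --fingers '[1,1,1,1,1,1,1,1,1,1,1]'

```text
t: 2.65
tcp_pos: [0.5261, 0.098, 0.029]
orientation: [0.421, 3.113, 0.0]
contact_force: [-0.3, 0.8, 0.2]
grip_width: 1.0
grasp_force: 0.0
```

Request:
jog_arm --linear '[[0,0,0],[0,0,0],[0,0,0],[0,0,0],[0,0,0],[0,0,0],[0,0,0],[0,0,0],[0,0,0],[0,0,0]]' --angular '[[0,0,0],[0,0,0],[0,0,0],[0,0,0],[0,0,0],[0,0,0],[0,0,0],[0,0,0],[0,0,0],[0,0,0]]' --fingers '[0,0,0,0,0,0,0,0,0,0]' --grip_force 50

```text
t: 3.48
tcp_pos: [0.5269, 0.098, 0.0295]
orientation: [0.423, 3.111, 0.003]
contact_force: [0.8, 4.3, 6.1]
grip_width: 0.455
grasp_force: 50.2
```

Request:
jog_arm --linear '[[0,0,0.01],[0,0,0.02],[0,0,0.03],[0,0,0.03],[0,0,0.03],[0,0,0.03],[0,0,0.02],[0,0,0],[0,0,0]]' --angular '[[0,0,0],[0,0,0],[0,0,0],[0,0,0],[0,0,0],[0,0,0],[0,0,0],[0,0,0],[0,0,0]]' --fingers '[0,0,0,0,0,0,0,0,0]'

```text
t: 4.23
tcp_pos: [0.5262, 0.0971, 0.1987]
orientation: [0.423, 3.112, -0.0]
contact_force: [0.0, -0.8, -2.0]
grip_width: 0.457
grasp_force: 50.6
```

Request:
jog_arm --linear '[[0,-0.02,0],[-0.003,-0.035,0],[-0.003,-0.035,0],[-0.003,-0.035,0],[-0.003,-0.035,0],[-0.003,-0.035,0],[-0.003,-0.035,0],[-0.003,-0.035,0],[-0.003,-0.035,0],[-0.003,-0.035,0],[-0.003,-0.023,0],[0,0,0]]' --angular '[[0,0,0],[0,0,1.6],[0,0,1.6],[0,0,1.6],[0,0,1.6],[0,0,1.6],[0,0,1.6],[0,0,1.6],[0,0,1.2],[0,0,0],[0,0,0],[0,0,0]]' --fingers '[0,0,0,0,0,0,0,0,0,0,0,0]'

```text
t: 5.23
tcp_pos: [0.4938, -0.2644, 0.1948]
orientation: [-0.092, -3.135, -0.002]
contact_force: [-0.3, -0.2, -2.5]
grip_width: 0.453
grasp_force: 50.9
```

Request:
jog_arm --linear '[[0,0,0],[0,0,0],[0,0,0]]' --angular '[[0,0,0],[0,0,0],[0,0,0]]' --fingers '[0,0,0]'

```text
t: 5.48
tcp_pos: [0.496, -0.2595, 0.1971]
orientation: [-0.082, -3.139, -0.002]
contact_force: [0.1, 0.0, -2.6]
grip_width: 0.455
grasp_force: 50.9
```

```bash
python3 - <<'E'
from h import *
import pickle
m,o=wrist_model();save('wrist','pics/w2.png');pickle.dump(m,open('w2.pkl','wb'));save('side','pics/s2.png')
R=cv2.Rodrigues(o['orientation'])[0];print(o['tcp_pos'],R.round(3),o['contact_force'],o['grip_width'],o['grasp_force'])
a=np.radians(-3);u=np.array([np.cos(a),np.sin(a),0]);v=np.array([-u[1],u[0],0]);q=np.array([.496,-.26,0]);z=np.array([0,0,1])
# saddle outlines: tops at +-28 mm, z .045 ; inner faces at +-33
print(world2pix(m,[q+s*.033*u+k*.028*v+.045*z for s in(1,-1) for k in(1,-1)]))
print(world2pix(m,[q+s*.125*u+k*v+.045*z for s in(1,-1) for k in(-.075,.185)]))
E
python3 -c "
import cv2;a=cv2.imread('pics/w2.png');b=cv2.imread('pics/s2.png')[130:290,240:453]
cv2.imwrite('pics/c2.png',cv2.resize(b,(639,480)))"
```

```text
[ 0.49595951 -0.25951325  0.19709791] [[-0.999  0.052 -0.002]
 [ 0.052  0.999  0.001]
 [ 0.002  0.001 -1.   ]] [ 0.13558535  0.02225    -2.56878058] 0.455229396459291 50.8668315410614
[[353.03259508 258.46760597]
 [278.29482846 258.5440968 ]
 [355.45472465 170.26418287]
 [275.88299009 170.32039568]]
[[223.89990777 364.33612987]
 [539.63080547 362.70339929]
 [199.64031998  28.46623574]
 [597.13323453  31.53434726]]
```

View pics/w2.png

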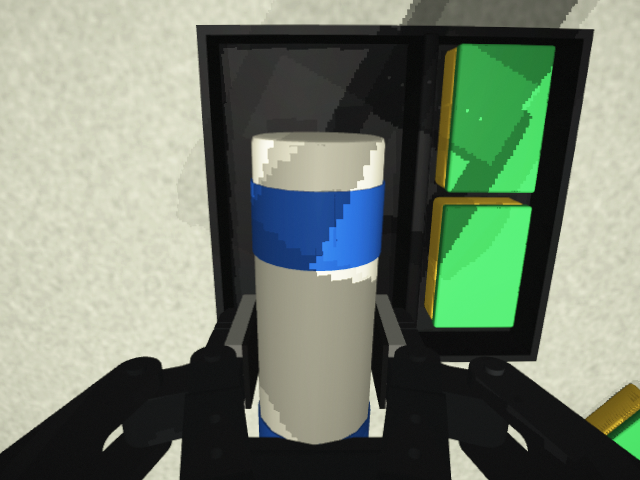

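View pics/c2.png

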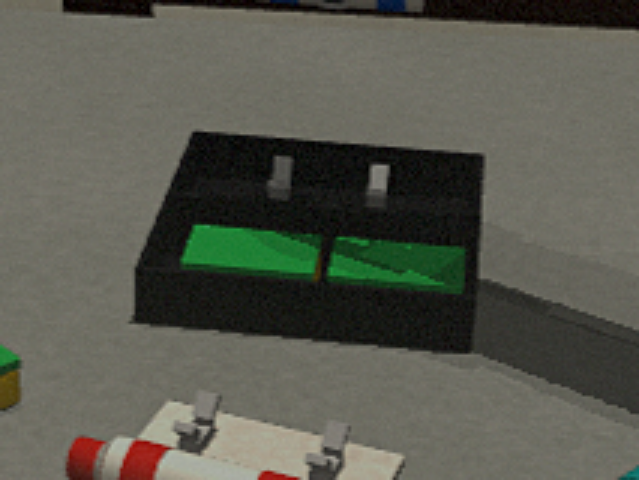

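The wrist view shows the rim corners at (197,26), (593,30) and (537,360), against predictions of (200,28), (597,31) and (540,363). The caddy therefore sits about 2 mm further toward -x and -y. The bottle is held straight, with its axis at column 318. The side crop shows both saddles empty. I'll correct and descend.

Request:
jog_arm --linear '[[0,-0.0015,-0.015],[-0.0005,0,-0.025],[0,0,-0.03],[0,0,-0.03],[0,0,-0.025],[0,0,-0.015],[0,0,-0.008],[0,0,-0.004],[0,0,0],[0,0,0]]' --angular '[[0,0,0],[0,0,0],[0,0,0],[0,0,0],[0,0,0],[0,0,0],[0,0,0],[0,0,0],[0,0,0],[0,0,0]]' --fingers '[0,0,0,0,0,0,0,0,0,0]'

```text
t: 6.42
tcp_pos: [0.4964, -0.2623, 0.0476]
orientation: [0.083, 3.139, -0.001]
contact_force: [-0.2, -0.2, -2.2]
grip_width: 0.45
grasp_force: 50.9
```

Request:
jog_arm --linear '[[0,0,-0.002],[0,0,-0.001],[0,0,-0.001],[0,0,0],[0,0,0]]' --angular '[[0,0,0],[0,0,0],[0,0,0],[0,0,0],[0,0,0]]' --fingers '[0,0,0,0,0]'

```text
t: 6.83
tcp_pos: [0.4957, -0.2622, 0.0425]
orientation: [0.084, 3.14, -0.0]
contact_force: [-0.4, 0.9, -1.8]
grip_width: 0.449
grasp_force: 50.9
```

Request:
jog_arm --linear '[[0,0,-0.001],[0,0,-0.001],[0,0,0],[0,0,0]]' --angular '[[0,0,0],[0,0,0],[0,0,0],[0,0,0]]' --fingers '[0,0,0,0]'

```text
t: 7.17
tcp_pos: [0.4958, -0.2621, 0.0404]
orientation: [0.084, 3.14, 0.0]
contact_force: [0.5, 0.6, -1.0]
grip_width: 0.45
grasp_force: 51.0
```

Request:
jog_arm --linear '[[0,0,-0.001],[0,0,0],[0,0,0]]' --angular '[[0,0,0],[0,0,0],[0,0,0]]' --fingers '[0,0,0]'

```text
t: 7.42
tcp_pos: [0.4958, -0.2621, 0.0399]
orientation: [0.084, 3.14, -0.0]
contact_force: [-2.3, 2.9, 4.7]
grip_width: 0.45
grasp_force: 51.5
```

Request:
jog_arm --linear '[[0,0.001,-0.001],[0,0,0],[0,0,0],[0,0,0],[0,0,0]]' --angular '[[0,0,0],[0,0,0],[0,0,0],[0,0,0],[0,0,0]]' --fingers '[0,0,0,0,0]'

```text
t: 7.83
tcp_pos: [0.496, -0.2619, 0.0398]
orientation: [0.083, 3.139, -0.003]
contact_force: [-3.5, -0.6, 7.4]
grip_width: 0.448
grasp_force: 51.8
```

It is seated: the load is about 9 N, the side force is near zero and the height is as expected. Easing the grip, then releasing and retreating.

Request:
jog_arm --linear '[[0,0,0],[0,0,0],[0,0,0],[0,0,0]]' --angular '[[0,0,0],[0,0,0],[0,0,0],[0,0,0]]' --fingers '[0,0,0,0]' --grip_force 20

```text
t: 8.17
tcp_pos: [0.496, -0.262, 0.0398]
orientation: [0.084, 3.139, -0.003]
contact_force: [-4.6, -0.1, 8.3]
grip_width: 0.454
grasp_force: 51.8
```

Request:
jog_arm --linear '[[0,0,0],[0,0,0],[0,0,0],[0,0,0],[0,0,0],[0,0,0],[0,0,0],[0,0,0]]' --angular '[[0,0,0],[0,0,0],[0,0,0],[0,0,0],[0,0,0],[0,0,0],[0,0,0],[0,0,0]]' --fingers '[0.5,0.55,0.6,0.65,0.7,0.75,0.75,0.75]'

```text
t: 8.83
tcp_pos: [0.4956, -0.2611, 0.0383]
orientation: [-0.084, -3.14, -0.0]
contact_force: [1.3, -0.3, 0.0]
grip_width: 0.751
grasp_force: 0.0
```

Request:
jog_arm --linear '[[0,0,0.005],[0,0,0.01],[0,0,0.015],[0,0,0.02],[0,0,0.03],[0,0,0.03],[0,0,0.03],[0,0,0.03],[0,0,0.02],[0,0,0],[0,0,0]]' --angular '[[0,0,0],[0,0,0],[0,0,0],[0,0,0],[0,0,0],[0,0,0],[0,0,0],[0,0,0],[0,0,0],[0,0,0],[0,0,0]]' --fingers '[0.75,0.75,0.75,0.75,0.75,0.75,0.75,0.75,0.75,0.75,0.75]'

```text
t: 9.75
tcp_pos: [0.4961, -0.2614, 0.2306]
orientation: [0.084, 3.137, -0.003]
contact_force: [0.8, -0.3, 0.1]
grip_width: 0.748
grasp_force: 0.0
```

Run:
```python
from h import *
m,o=wrist_model();save('wrist','pics/w3.png');save('side','pics/s3.png')
a=cv2.imread('pics/w3.png');b=cv2.resize(cv2.imread('pics/s3.png')[130:380,220:420],(384,480))
cv2.imwrite('pics/c3.png',cv2.resize(np.hstack([a,b]),(800,375)))
print(o['tcp_pos'],o['contact_force'],o['grip_width'])
a=np.radians(-3);u=np.array([np.cos(a),np.sin(a),0]);q=np.array([.4955,-.2614,.055])
print(world2pix(m,[q,q-.065*u,q+.065*u,q+.09*u])*800/1024)
```

```text
[ 0.49608912 -0.26136663  0.23058391] [ 0.81413833 -0.31917796  0.05649257] 0.7475004185577888
[[247.48429944 161.21422892]
 [247.46079262  93.81256341]
 [247.50114452 221.27152877]
 [247.5061926  242.57270645]]
```

View pics/c3.png

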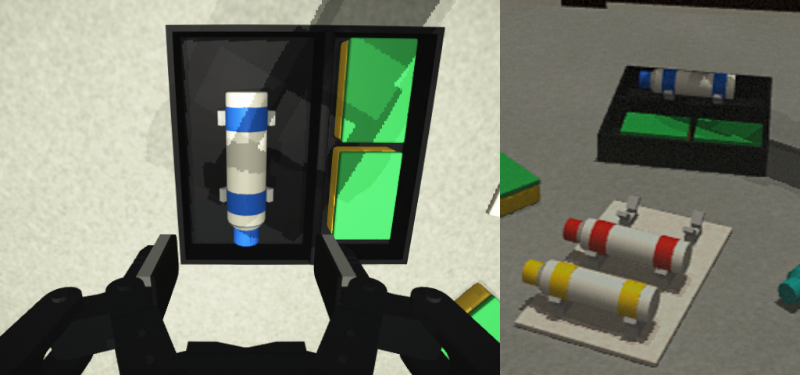

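The picture shows the bottle lying in both saddles: bands at (246,119) and (246,204), saddle ears at rows 118 and 195. Red and yellow are undisturbed in the rack. One quick check of the offset along the cradle before handing in.

Run:
```python
from h import *
m,o=wrist_model()
W=pix2world(m,np.array([(222,118),(271,118),(222,195),(271,195)])*1.28,.048);print(W.round(4),W.mean(0))
W=pix2world(m,np.array([(246,93),(246,246)])*1.28,.055);L=W[1]-W[0];print(W,W[0]+L*65/155,np.linalg.norm(L))
```

```text
[[ 0.4505 -0.2829  0.048 ]
 [ 0.453  -0.2354  0.048 ]
 [ 0.5293 -0.2888  0.048 ]
 [ 0.5321 -0.2379  0.048 ]] [ 0.49122849 -0.26126092  0.048     ]
[[ 0.42808874 -0.25836339  0.055     ]
 [ 0.58594075 -0.26689439  0.055     ]] [ 0.49428474 -0.26194091  0.055     ] 0.15808236038033716
```

Middle is within about 3 mm of the cradle's (limit 18), saddle spacing measures 79 mm. Handing in.

```bash
python3 -c "
from plant import robot
print(robot.close_job())"
```

```text
the job is handed in; nothing more can be done
None
```

The blue bottle lies released in both saddles of the grey cradle, its middle about 3 mm from the cradle's by camera; red and yellow look undisturbed, and the job is handed in (no verdict was returned).

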